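Set a masonry joint with a gauge blade

ROBOT

A 7-joint arm with a two-finger parallel gripper is mounted at the origin on the work surface. World frame = base frame: x ahead of the robot, y to its left, z up, the work surface at z = 0. Lengths are in mm, angles in rad, forces in N, time in s.
With the tool pointing down it reaches from about 400 to 875 mm from the base axis. Payload 4.4 kg.
Tool frame: the origin (TCP) lies between the finger pads; the fingertips stand ctrl.tip_reach ahead of it and the grasp point (between the pads) lies 8 mm behind it (ctrl.tip_reach is the distance from the TCP to the fingertips, in mm); z points along the fingers, y is the direction in which the jaws open and shut (so a half turn about z gives the same grasp; the last joint's range is limited). The gripper opens to 85 mm and grips with 20 to 120 N. Pads are 22 mm wide; open, the fingers measure 114 mm over their backs; the gripper's body (76 mm by 85 mm) begins 54 mm behind the grasp point. The pads swing forward as they close: fully open they stand 13 mm farther back than shut.
Start: joints at [-1.382, 0.628, 0.038, 1.517, -0.027, 0.996, -0.02], TCP at [163.809, 629.034, 242.313] pointing down, gripper open.
Joint ranges: [-3.06, 3.06], [-0.37, 2.12], [-1.25, 1.32], [0.18, 2.47], [-1.1, 4.24], [0.23, 1.98], [-2.94, 2.94]. Speed limits (rad/s): [2.57, 2.57, 3.14, 3.14, 3.14, 3.14, 3.14].

INTERFACE

Orientations are given as [roll, pitch, yaw] about the fixed x, y, z axes, in that order (R = Rz(yaw) Ry(pitch) Rx(roll)).
In Python, from cell import status, viewer, order, ctrl gives the robot as it stands.
- The arm moves only by the tool play_rows, never from a script. Its argument "series" is a list of rows, each a list of 5 numbers: the shift along the tool's x, y, z in cm, then the turn about the tool's z in degrees, then the closure, from 0 (fully open) to 1 (shut). In form: [[x, y, z, yaw, gripper], ...]. A call has 1 to 8 rows; each row is the pose to reach, as a shift and turn from the pose commanded when the call began, along the tool's axes at that moment; what a row does not reach only later rows make up. A row lasts 1/10 s, in which the tool goes at most 50 mm and 8.59 degrees, less where a joint would pass 70% of its speed; a pose out of reach is approached as far as the arm can. A call with a gripper value outside its range is refused whole. The fingers move at their own pace and stop on an object; the grip force is fixed at half the most. Time passes only in rows, so rows that repeat a pose let the fingers close. It gives the time, the measured TCP pose, the force and the opening at its end, in the units of the state.
- status.read_state(): the state, without advancing time (a new reading comes with each control period).
- viewer.get_image(name): name is "scene" or "top" or "wrist"; returns a dict with "img" (384x512x3 uint8, red, green, blue), "vfov" (degrees; the focal length in pixels is half the picture's height over the tangent of half this angle, whatever the lens; pixels are square), "cx", "cy" (the principal point, pixels), "rvec" (rotation vector, rad) and "tvec" (3), from world to camera coordinates, as OpenCV has them; the wrist camera has in their place "tool_from_camera" (4x4, takes a point from camera to tool coordinates, whose origin is the TCP and whose axes are the flange's). Camera axes: x right, y down, z forward; pixel columns grow to the right and rows downward; lengths in mm; the calibration is good to about 2 mm. The wrist camera is an equidistant fisheye: a pixel r from the principal point sees the ray r / f radians off the axis. A picture is of the moment at which its call begins: read the wrist's pose just before it. There is no depth.
- order.finish_job(): hands the job in, once; it reports no verdict.
The state is a dict: "clock": time; "qpos": joint angles; "qd": joint speeds; "tau": joint torques, N m; "eef_pos": TCP position; "tool_rot": TCP orientation; "force": force on the tool from outside, world axes, zero at the start; "torque": the same for the moment, N m; "width": finger opening in mm.
Only numpy, scipy, OpenCV 4.12 (cv2) and the standard library are available. Lean on these libraries where they do the work, as an engineer would, in place of code of your own. Each camera call takes 0.05 s, during which the arm holds its last target. There are 200 camera calls.

TASK

Clear the ear defenders out of the way by hanging them by their headband over the steel rail. Then slide the thin-bladed gauge along the bench, never lifting it, blade first into the gap between the two stones until the pin on top of its blade is level with the stones' front faces; push the sliding stone up snug so that the blade is nipped between the stones, and last throw the locking lever fully over, away from the robot. Leave the gauge at that depth, and the wide gauge and everything else on the bench where they are.

Things in the scene. Friction and masses are not known exactly. Their poses are not given: they have to be found in the camera images.
- defenders: Ear defenders on their two cups, band up, in the gauge's way: an arch 160 (x, cup to cup) by 62 by 150 mm high, 0.25 kg. Origin: centre of the footprint on the bench, z up. The rubber cushion on the band, 40 (x) by 26 (y) mm, 126 to 150 mm above the origin, is the place to grip. Hollow below: 100 mm clear between the cups (75 mm high), band's underside flat for 72 mm along x.
- band (a point): Middle of the underside of the ear defenders' headband, 121 mm above the cups' feet; axes as defenders. On the rail it lies 6 mm above rail_mid.
- rail_mid (a point): Middle of the axis of the steel rail: a horizontal bar 12 mm thick, 180 mm long along this frame's y, 165 mm above the bench, on a 16 mm post at each end (foot discs 70 mm across). The ear defenders hang with the bar under the band between the cups, so their x across the bar.
- jig: Two pale stones with a gap between. Origin: on the bench in the plane of their front faces (towards the robot), on the nipped blade's centre line; x into the gap, y to the fixed stone (left). Stones 80 mm deep, 60 high. Gap faces: fixed stone y = +5 mm (it reaches y = 80), sliding stone y = -19 mm + slide_stone. The gap's floor is the bench. A bar 22 mm high crosses behind.
- slide_stone (a joint): Travel of the sliding stone (right, -y side) towards the fixed one, m. The gap is 24 mm minus this; 0.014 when it nips the 10 mm blade. Starts at 0.001 to 0.006 (gap 23 to 18 mm). Stiff: needs about 4 N to move, stays where left.
- slide_push (a point): Centre of the sliding stone's outer side (steel plate, 80 by 55 mm, facing jig -y), 30 mm above the bench: push here towards jig +y. The stone is 75 mm wide in y.
- gauge: The thin-bladed steel gauge, 0.35 kg, flat on the bench. Origin: centre of the underside of its foot, a block 40 (x) by 34 (y) by 25 mm high. From the foot a blade 10 mm thick (y) and 30 mm high stands on edge along +x, its tip 95 mm from the origin. Lies left or right of the ear defenders, the wide gauge on the other side.
- gauge_pin (a point): Top of the small dark pin (6 mm thick, 11 mm tall) on the blade's top edge, 45 mm ahead of the gauge's origin and 50 mm behind the blade's tip, 41 mm above the bench. Axes as gauge.
- lock (a joint): Angle of the locking lever beside the fixed stone, rad: about 0 leaning towards the robot (free), 1.0 fully over, away from the robot (locked). Light, stays where left.
- lock_tip (a point): Centre of the lever's black ball (26 mm across), 80 mm from the pivot. The pivot lies 22 mm above the bench, at x = 45, y = 135 mm in the jig's frame; the lever swings in the jig's x-z plane, its ball going from x = 7 mm to x = 83 mm, 92 to 102 mm above the bench.
- wide_gauge: Bystander: a gauge like the other, with the same foot, but a blade 28 mm thick, too thick for the gap. Origin as gauge.
- mallet: Bystander: hammer with a wooden handle, 260 mm, lying to the right.
- chisel_a: Bystander: wood-handled stone chisel, 230 mm, lying to the left beyond the rail.
- chisel_b: Bystander: broad wood-handled stone chisel, 230 mm, lying to the right.
- dust_brush: Bystander: dusting brush, 200 mm, lying to the left, beyond the chisel.
- offcut_a: Bystander: stone offcut 70 by 50 by 40 mm, beyond the jig to the left.
- offcut_b: Bystander: stone offcut 50 by 60 by 30 mm, beyond the jig.

How it is judged (in metres and radians):
On the way, in this order (a step that is already met when the one before it is completed fails the run):
1. the ear defenders hang over the rail by their headband, let go (x of band in the frame of rail_mid between -0.035 and 0.035 m and y of band in the frame of rail_mid between -0.07 and 0.07 m and z of band in the frame of rail_mid between -0.004 and 0.02 m and angle between defenders's own z axis and vertical below 0.4 rad and contact force between the fingers and defenders below 0.1 N), for 0.2 s.
2. the blade is in the gap with its pin level with the stones' front faces (within 6 mm) (x of gauge_pin in the frame of jig between -0.006 and 0.006 m and y of gauge_pin in the frame of jig between -0.016 and 0.008 m and height (world z) of gauge below 0.006 m), for 0.2 s.
3. the sliding stone is pushed up so that the blade is nipped (value of joint slide_stone above 0.0118 m), for 0.2 s.
4. the locking lever is fully over (value of joint lock above 0.85 rad), for 0.2 s.
At the end, for the whole second after the job is handed in: Ear defenders at rest on the rail by the band, let go (35 mm across, 70 mm along from its middle; tilt under 0.4 rad). Thin gauge flat on the bench, pin within 6 mm of the stones' front plane, square within 0.07 rad; sliding stone against it (over 11.8 mm); lever over 0.85 rad (all of step 1 and all of step 2 and angle between the x axis of gauge and the x axis of jig, either way round below 0.07 rad and value of joint slide_stone above 0.0118 m and value of joint lock above 0.85 rad and linear speed of defenders below 0.05 m/s and linear speed of gauge below 0.01 m/s); the robot touches nothing.
It fails at once if the thin gauge lifted off the bench (over 12 mm) or tipped (height (world z) of gauge above 0.012 m or angle between gauge's own z axis and vertical above 0.35 rad).
It fails at once if the wide gauge moved more than 40 mm (distance of wide_gauge from where it was at the start of the episode above 0.04 m).
It fails at once if a tool or offcut on the bench moved more than 40 mm (distance of any of mallet, chisel_a, chisel_b, dust_brush, offcut_a, offcut_b from where it was at the start of the episode above 0.04 m).
It also fails if it takes over 72 s, if anything falls off the work surface, if the arm or the gripper's body presses on something with over 40 N, if the wrist force passes 120 N, or if a joint passes its speed limit or range.

## Working session

There is one attempt and no reset: what is moved stays moved. The work goes in short steps, Python scripts to look and compute and a tool call to move; the robot and the scene stay as the last step left them, time stands still between calls to the robot, and variables do not carry over. Pictures are saved under pics/ and viewed, about 8 in all and at most 12, crops included, and the job is handed in when it is done.

Besides the shell and the picture viewer there is one more tool, called after "Emit:" as name([rows], argument=value, ...), one row to a line, values as JSON. play_rows: Moves the arm, as the interface text tells. Its arguments: {"type":"object","properties":{"series":{"type":"array","items":{"type":"array","items":{"type":"number"}}}},"required":["series"]}

```bash
mkdir -p pics
python3 - <<'E'
from cell import status, viewer, order, ctrl
import cv2,numpy as np,pickle
print(status.read_state(), ctrl.tip_reach)
d={}
for n in("scene","top"):
    r=viewer.get_image(n); d[n]=r; cv2.imwrite(f"pics/{n}0.png",r["img"][:,:,::-1]); print(n,{k:v for k,v in r.items() if k!="img"})
pickle.dump(d,open("d0.pkl","wb"))
E
```

```text
{'clock': 0.0, 'qpos': array([-1.38177197,  0.62936374,  0.03842794,  1.518386  , -0.02699989,
        0.99632538, -0.01999546]), 'qd': array([-0.00254915,  0.0029475 ,  0.00135153,  0.00172348, -0.00134663,
        0.00039693, -0.00178036]), 'tau': array([-1.03767110e-03, -5.63402653e+01,  1.22611072e+00, -1.93448728e+01,
        1.11116839e-02,  1.06959860e-02,  8.46200336e-07]), 'eef_pos': array([163.6560703 , 628.4140183 , 241.37166225]), 'tool_rot': array([-3.13962787e+00,  1.93304344e-05,  2.88678384e+00]), 'force': array([-0.25001617, -0.77894564,  0.48352317]), 'torque': array([ 0.04573705, -0.05102456, -0.03123876]), 'width': 85.4899991927513} 11.0
scene {'vfov': 45.012838660724036, 'cx': 259.55869065318944, 'cy': 186.57895711655374, 'rvec': array([ 1.02561042,  2.41431757, -1.02984861]), 'tvec': array([ 419.29007428, -163.19863324, 1736.85955063])}
top {'vfov': 53.75245371262485, 'cx': 255.03127742245331, 'cy': 197.64751358785003, 'rvec': array([ 2.11178182, -2.16849218,  0.18614254]), 'tvec': array([ -25.77014878,  581.76822224, 1182.10140464])}
```

View pics/scene0.png

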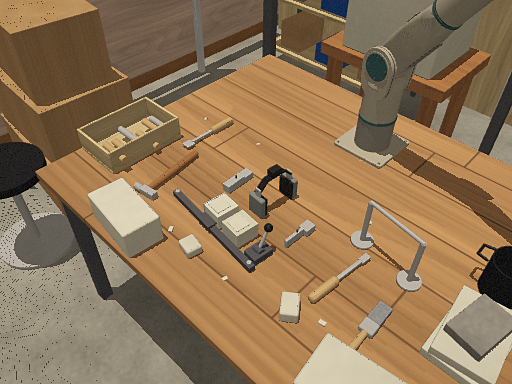

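View pics/top0.png

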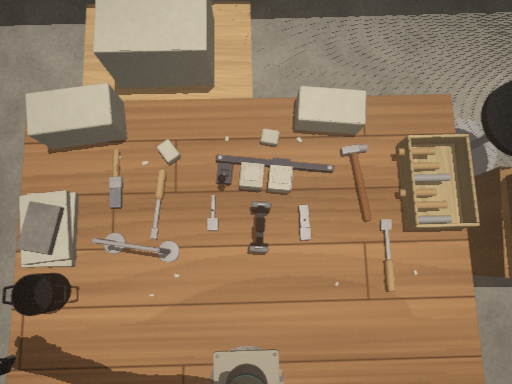

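The scene view shows the defenders at (272,190), jig at (232,215), rail at (395,245) and lever ball at (268,228). In the top view the defenders are at (260,228), the stones at (252,177) and (281,179), gauges at (212,215) and (305,222), and the rail from (97,240) to (168,252). I'll zoom in on the top view.

Run:
```python
import cv2
a=cv2.imread("pics/top0.png")
cv2.imwrite("pics/crop1.png",cv2.resize(a[140:270,190:325],None,fx=5.5,fy=4.5*5.5/4.5*0.83,interpolation=cv2.INTER_CUBIC) if 0 else cv2.resize(a[145:265,195:335],None,fx=5,fy=5,interpolation=cv2.INTER_CUBIC))
```

```text
(no output)
```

View pics/crop1.png

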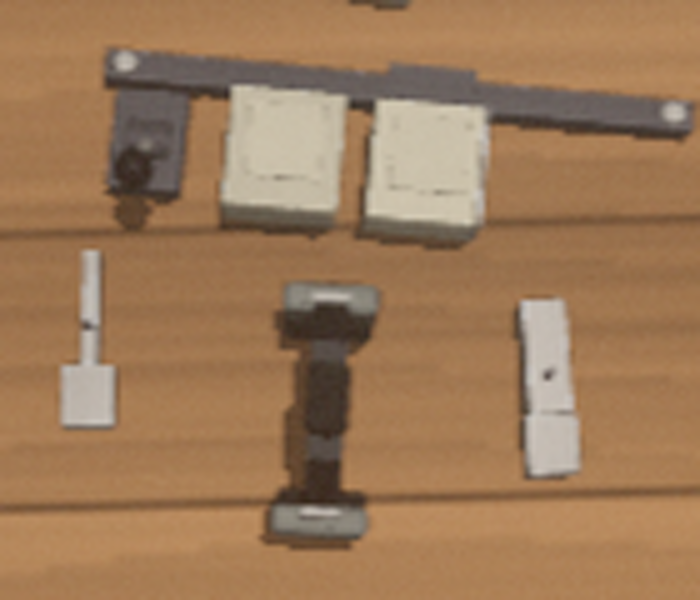

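The crop shows that the thin gauge is the left one: foot at about (88,396), tip (91,251), pin (88,326), in crop pixels at 5x. The wide gauge is on the right. The defenders' cushion is at (326,396), the stones' near top edges run (222,205)-(336,213) and (366,215)-(477,223), and the lever ball is at (134,165).

```bash
cat > h.py <<'E'
import numpy as np,cv2,pickle
from scipy.spatial.transform import Rotation as Rn
def K(c):
    f=192/np.tan(np.radians(c["vfov"])/2); return np.array([[f,0,c["cx"]],[0,f,c["cy"]],[0,0,1]])
def ray(c,p):
    R=cv2.Rodrigues(c["rvec"])[0]; return -R.T@c["tvec"], R.T@np.linalg.solve(K(c),[p[0],p[1],1])
def on(c,p,z):
    o,d=ray(c,p); return o+d*(z-o[2])/d[2]
def proj(c,P):
    return cv2.projectPoints(np.float64([P]),c["rvec"],c["tvec"],K(c),None)[0].ravel()
def tri(c1,p1,c2,p2):
    o1,d1=ray(c1,p1);o2,d2=ray(c2,p2)
    s=np.linalg.lstsq(np.c_[d1,-d2],o2-o1,rcond=None)[0]
    a,b=o1+s[0]*d1,o2+s[1]*d2; return (a+b)/2,np.linalg.norm(a-b)
E
python3 - <<'E'
from h import *
np.set_printoptions(precision=1,suppress=True)
d=pickle.load(open("d0.pkl","rb"));t=d["top"];s=d["scene"]
def c(p,z): return on(t,(p[0]/5+195-.4,p[1]/5+145-.4),z)
for n,z,ps in [("fixed",60,[(232,88),(347,97),(336,213),(222,205)]),("slide",60,[(378,100),(490,108),(477,223),(366,215)]),
 ("foot",25,[(61,366),(114,366),(115,425),(61,427)]),("tip",30,[(82,251),(101,251)]),("pin",41,[(88,326)]),
 ("wpin",41,[(548,375)]),("wfoot",25,[(526,414),(576,414),(579,470),(530,475)]),("cush",150,[(326,396)]),("cups",75,[(330,292),(320,520)]),("ball",97,[(134,165)]),("barends",22,[(125,62),(673,112)])]:
    print(n,np.array([c(p,z)[:2] for p in ps]).tolist() if 0 else np.array([c(p,z)[:2] for p in ps]).round(1).tolist())
a=t["img"];
cv2.imwrite("pics/railT.png",cv2.resize(a[225:275,85:190,::-1],None,fx=5,fy=5,interpolation=cv2.INTER_CUBIC))
b=s["img"][190:300,345:435,::-1]
A=cv2.resize(a[225:275,85:190,::-1],None,fx=5,fy=5,interpolation=cv2.INTER_CUBIC);B=cv2.resize(b,None,fx=3,fy=3,interpolation=cv2.INTER_CUBIC)
o=np.zeros((330,525+270,3),np.uint8);o[:250,:525]=A;o[:330,525:]=B;cv2.imwrite("pics/rail.png",o)
E
```

```text
fixed [[697.3, 1.6], [689.4, -73.3], [612.5, -63.8], [619.7, 9.7]]
slide [[686.8, -93.5], [679.6, -166.3], [603.6, -154.6], [610.7, -83.1]]
foot [[521.9, 118.3], [520.9, 83.6], [482.3, 83.4], [481.9, 118.6]]
tip [[597.1, 103.4], [596.8, 90.9]]
pin [[545.7, 98.8]]
wpin [[505.9, -198.4]]
wfoot [[482.3, -185.1], [481.5, -217.8], [445.0, -217.9], [442.6, -185.8]]
cush [[485.7, -51.9]]
cups [[558.8, -58.0], [415.8, -47.6]]
ball [[639.3, 63.3]]
barends [[727.2, 74.2], [683.2, -293.9]]
```

View pics/rail.png

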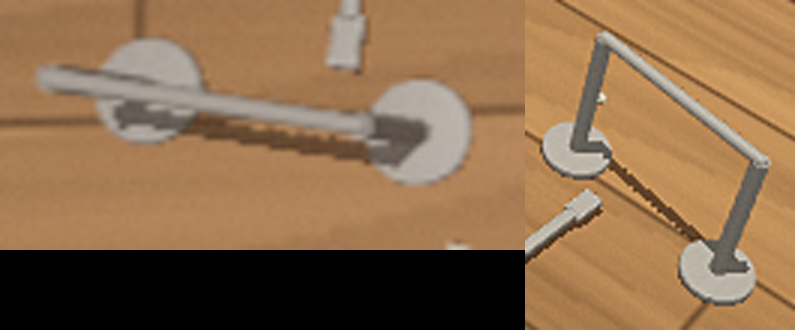

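The rail's top-view ends are at about (93,240.6) and (159.4,249.8), and its scene-view ends at (371,202.3) and (425.3,244). The discs are at (115,243.4) and (169,251.4). Next I compute the rail pose and the first move.

```bash
cat >> h.py <<'E'
def go(*tg):
    "targets (x,y,z,yaw): prints rows relative to the measured pose"
    from cell import status
    s=status.read_state(); p=np.array(s["eef_pos"]);R=Rn.from_euler("xyz",s["tool_rot"])
    print("clk",round(s["clock"],2),"tcp",p.round(1),"rot",s["tool_rot"].round(3),"F",s["force"].round(1),"w",round(s["width"],1),"q",s["qpos"].round(2))
    for t in tg:
        dp=R.inv().apply(np.array(t[:3])-p)/10
        dy=-(t[3]-s["tool_rot"][2]); dy=(dy+np.pi/2)%np.pi-np.pi/2
        print("  to",t,"row",dp.round(2),round(np.degrees(dy),1))
E
python3 - <<'E'
from h import *
np.set_printoptions(precision=1,suppress=True)
d=pickle.load(open("d0.pkl","rb"));t=d["top"];s=d["scene"]
e=[on(t,p,165)[:2] for p in [(93,240.6),(159.4,249.8)]]
print("rail top",e); print("scene",[on(s,p,165)[:2] for p in [(371.5,203),(424.5,243.5)]])
print("discs top",[on(t,p,2)[:2] for p in [(115,243.4),(169,251.4)]],[on(s,p,2)[:2] for p in [(362.3,239.7),(409,280)]])
print("cush scene check",[proj(s,P) for P in [(485.7,-51.9,150)]])
go((486,-52,240,-.073),(486,-52,170,-.073))
E
```

```text
rail top [array([448.6, 428.6]), array([417.3, 238. ])]
scene [array([424.6, 248.1]), array([451.9, 425.5])]
discs top [array([447.7, 423.6]), array([416.8, 245.8])] [array([418.6, 246. ]), array([449.1, 422.8])]
cush scene check [array([275.6, 167.2])]
clk 0.1 tcp [163.7 628.5 241.5] rot [-3.1  0.   2.9] F [ 0.7 -0.2  0.1] w 85.7 q [-1.4  0.6  0.   1.5 -0.   1.  -0. ]
  to (486, -52, 240, -0.073) row [-48.3 -57.7   0.2] -10.4
  to (486, -52, 170, -0.073) row [-48.3 -57.7   7.2] -10.4
```

Emit:
play_rows([
  [-24,-29,0,-5,0],
  [-24,-29,0,-5,0],
  [-24,-29,0,-5,0],
  [-48.3,-57.7,2,-10.4,0],
  [-48.3,-57.7,2,-10.4,0],
  [-48.3,-57.7,2,-10.4,0],
  [-48.3,-57.7,4,-10.4,0],
  [-48.3,-57.7,4,-10.4,0],
])

```text
clock: 0.9
eef_pos: [334.8, 265.7, 229.5]
tool_rot: [3.141, 0.0, 3.069]
force: [2.2, -0.3, 0.2]
width: 85.7
```

Emit:
play_rows([
  [-22,-26,2,-1,0],
  [-22,-26,2,-1,0],
  [-22,-26,2,-1,0],
  [-22,-26,2,-1,0],
  [-22,-26,2,-1,0],
  [-22,-26,2,-1,0],
  [-22,-26,2,-1,0],
  [-22,-26,2,-1,0],
])

```text
clock: 1.7
eef_pos: [537.4, -14.6, 209.0]
tool_rot: [-3.138, 0.002, 3.077]
force: [-1.0, -0.1, 0.0]
width: 85.4
```

```bash
python3 -c "
from h import *
go((486,-52,200,-.073))"
```

```text
clk 1.7 tcp [537.4 -14.6 209. ] rot [-3.138e+00  2.000e-03  3.077e+00] F [-1.  -0.1  0. ] w 85.4 q [-0.06  0.51  0.05  1.87 -0.03  0.76  1.51]
  to (486, -52, 200, -0.073) row [ 4.89 -4.06  0.91] 0.5
```

Emit:
play_rows([
  [4.9,4.1,1,0.5,0],
  [4.9,4.1,1,0.5,0],
  [4.9,4.1,1,0.5,0],
])

```text
clock: 2.0
eef_pos: [485.1, 38.5, 199.0]
tool_rot: [3.141, -0.004, 3.082]
force: [-0.3, -0.1, -0.1]
width: 85.6
```

Run:
```python
from h import *
go((486,-52,132,-.073))
```

```text
clk 2.0 tcp [485.1  38.5 199. ] rot [ 3.141 -0.004  3.082] F [-0.3 -0.1 -0.1] w 85.6 q [-0.16  0.46  0.04  2.01 -0.03  0.68  1.41]
  to (486, -52, 132, -0.073) row [-0.65 -9.03  6.69] 0.8
```

I dropped the minus sign on y in that row. It did no harm, and the next row corrects it.

Emit:
play_rows([
  [-0.6,-9,0,0.8,0],
  [-0.6,-9,0,0.8,0],
  [-0.6,-9,0,0.8,0],
  [-0.6,-9,0,0.8,0],
])

```text
clock: 2.4
eef_pos: [488.6, -55.4, 199.7]
tool_rot: [-3.141, 0.001, 3.06]
force: [-1.4, 0.8, -0.3]
width: 85.3
```

```bash
cat >> h.py <<'E'
def wrist(name,zs=()):
    from cell import status,viewer
    s=status.read_state();r=viewer.get_image("wrist");r["state"]=s
    pickle.dump(r,open(f"{name}.pkl","wb"));cv2.imwrite(f"pics/{name}.png",r["img"][:,:,::-1]);return r
def won(r,p,z):
    "wrist pixel onto plane z"
    s=r["state"];f=192/np.tan(np.radians(r["vfov"])/2)
    u=np.array([p[0]-r["cx"],p[1]-r["cy"]]);n=np.hypot(*u);th=n/f
    d=np.r_[u/max(n,1e-9)*np.sin(th),np.cos(th)]
    T=np.array(r["tool_from_camera"]);R=Rn.from_euler("xyz",s["tool_rot"]).as_matrix()
    o=np.array(s["eef_pos"])+R@T[:3,3];d=R@T[:3,:3]@d
    return o+d*(z-o[2])/d[2]
E
python3 - <<'E'
from h import *
r=wrist("w1");print(r["vfov"],r["cx"],r["cy"],r["tool_from_camera"])
go((486,-52,132,-.073))
cv2.imwrite("pics/w1b.png",cv2.resize(r["img"][:,:,::-1],(768,576)))
E
```

```text
65.70646984690485 255.83430210725018 185.05770993854827 [[-1.11322583e-04 -9.58525703e-01 -2.85006079e-01  7.15735227e+01]
 [ 9.99999395e-01 -4.18575463e-04  1.01714611e-03  3.60071434e-03]
 [-1.09425724e-03 -2.85005794e-01  9.58525169e-01 -1.31121814e+02]
 [ 0.00000000e+00  0.00000000e+00  0.00000000e+00  1.00000000e+00]]
clk 2.45 tcp [488.6 -54.  199.7] rot [3.141 0.    3.063] F [-0.   0.5 -0.4] w 85.2 q [ 0.02  0.47  0.04  2.   -0.03  0.68  1.58]
  to (486, -52, 132, -0.073) row [0.27 0.18 6.77] -0.3
```

View pics/w1b.png

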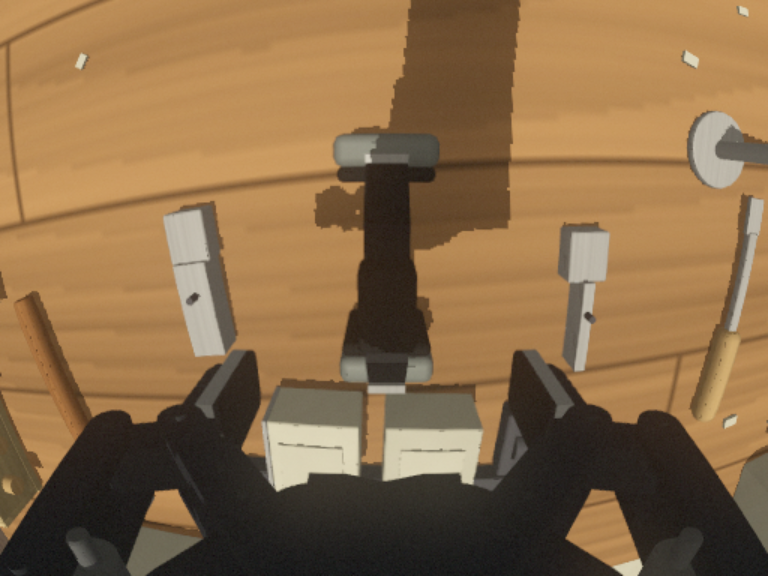

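The wrist view shows the band running straight between the fingers, with the cushion at about (387,287). The thin gauge is on the right, with its foot top around (583,242), pin top at (589,317) and tip at (577,365).

Run:
```python
from h import *
r=pickle.load(open("w1.pkl","rb"))
for n,p,z in [("cush",(387,287),150),("cushL",(360,285),150),("cushR",(414,285),150),("pin",(592,319),41),("tipL",(570,370),30),("cup far",(387,137),75),("cup near",(387,380),75),("stone fixed front top L",(482,428),60),("f R",(385,428),60),("s L",(363,428),60),("s R",(268,423),60)]:
    print(n,won(r,(p[0]/1.5,p[1]/1.5),z).round(1))
```

```text
cush [475.2 -52.7 150. ]
cushL [473.4 -64.1 150. ]
cushR [475.2 -41.2 150. ]
pin [548.8  98.2  41. ]
tipL [597.2  88.2  30. ]
cup far [410.8 -47.   75. ]
cup near [563.1 -59.1  75. ]
stone fixed front top L [621.   8.  60.]
f R [612.8 -64.4  60. ]
s L [611.6 -80.5  60. ]
s R [ 604.  -151.7   60. ]
```

Emit:
play_rows([
  [0.3,0.1,3.4,-0.3,0],
  [0.3,0.1,6.7,-0.3,0],
  [0.3,0.1,6.7,-0.3,0],
  [0.3,0.1,6.7,-0.3,1],
  [0.3,0.1,6.7,-0.3,1],
  [0.3,0.1,6.7,-0.3,1],
  [0.3,0.1,6.7,-0.3,1],
  [0.3,0.1,6.7,-0.3,1],
])

```text
clock: 3.25
eef_pos: [486.2, -53.4, 133.8]
tool_rot: [-3.141, 0.002, 3.068]
force: [-0.6, -0.5, 7.0]
width: 25.0
```

Run:
```python
from h import *
go((486,-52,205,-.073),(412,150,205,-.173),(433,334.5,205,-.173))
```

```text
clk 3.25 tcp [486.2 -53.4 133.8] rot [-3.141e+00  2.000e-03  3.068e+00] F [-0.6 -0.5  7. ] w 25.0 q [ 0.03  0.57  0.03  2.06 -0.04  0.5   1.59]
  to (486, -52, 205, -0.073) row [ 0.01  0.14 -7.12] -0.0
  to (412, 150, 205, -0.173) row [ 8.88 19.74 -7.15] 5.7
  to (433, 334.5, 205, -0.173) row [ 8.15 38.29 -7.15] 5.7
```

Emit:
play_rows([
  [0,0,-2,0,1],
  [0,0,-5,0,1],
  [0,0,-7.5,0,1],
  [2,4,-7.5,3,1],
  [4,9,-7.5,5.7,1],
  [8.5,16,-7.5,5.7,1],
  [8.9,19.7,-7.5,5.7,1],
  [8.9,19.7,-7.5,5.7,1],
])

```text
clock: 4.05
eef_pos: [408.8, 154.3, 207.7]
tool_rot: [3.14, -0.001, 2.975]
force: [1.0, 0.4, -1.9]
width: 24.8
```

Run:
```python
from h import *
go((410,200,205,-.173),(433,334.5,205,-.173),(433,334.5,185,-.173))
```

```text
clk 4.05 tcp [408.8 154.3 207.7] rot [ 3.140e+00 -1.000e-03  2.975e+00] F [ 1.   0.4 -1.9] w 24.8 q [-0.47  0.39  0.06  2.12 -0.04  0.63  1.03]
  to (410, 200, 205, -0.173) row [0.64 4.52 0.28] 0.3
  to (433, 334.5, 205, -0.173) row [ 0.61 18.17  0.31] 0.3
  to (433, 334.5, 185, -0.173) row [ 0.61 18.16  2.31] 0.3
```

Emit:
play_rows([
  [0.6,4.5,0,0.3,1],
  [0.6,8,0,0.3,1],
  [0.6,12,0,0.3,1],
  [0.6,15,0,0.3,1],
  [0.6,18.1,0,0.3,1],
  [0.6,18.1,0,0.3,1],
  [0.6,18.1,0.6,0.3,1],
  [0.6,18.1,0.6,0.3,1],
])

```text
clock: 4.85
eef_pos: [435.4, 327.4, 200.5]
tool_rot: [-3.139, -0.002, 2.962]
force: [0.1, -0.5, -2.6]
width: 25.1
```

Run:
```python
from h import *
from cell import viewer
go((433,334.5,184,-.173))
s=viewer.get_image("scene")["img"][150:310,330:450,::-1]
t=viewer.get_image("top")["img"][190:290,70:210,::-1]
S=cv2.resize(s,None,fx=3,fy=3,interpolation=cv2.INTER_CUBIC);T=cv2.resize(t,None,fx=3,fy=3,interpolation=cv2.INTER_CUBIC)
o=np.zeros((480,780,3),np.uint8);o[:,:360]=S;o[:300,360:]=T;cv2.imwrite("pics/hang.png",o)
```

```text
clk 4.85 tcp [435.4 327.4 200.5] rot [-3.139e+00 -2.000e-03  2.962e+00] F [ 0.1 -0.5 -2.6] w 25.1 q [-0.74  0.53  0.07  1.86 -0.05  0.76  0.74]
  to (433, 334.5, 184, -0.173) row [0.36 0.66 1.65] -0.3
```

View pics/hang.png

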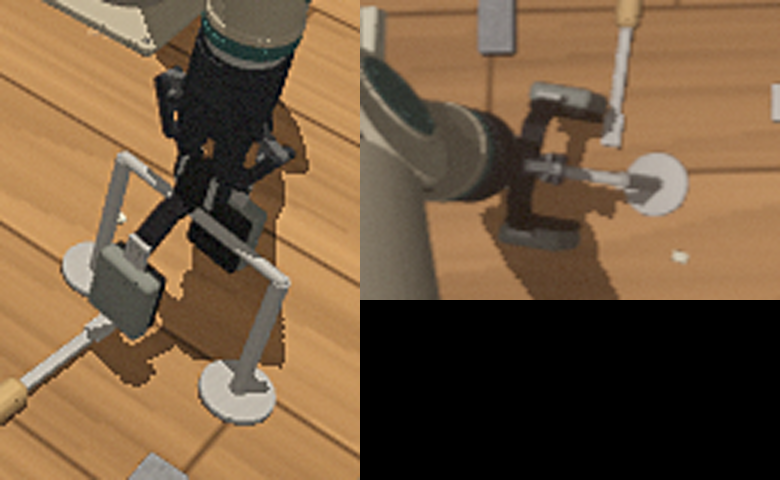

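The defenders straddle the bar with a cup on each side, the band just above it and near mid-rail. I'll lower them and watch the force.

Emit:
play_rows([
  [0.2,0.3,0.6,0,1],
  [0.2,0.3,1.2,0,1],
  [0.2,0.3,1.5,0,1],
  [0.2,0.3,1.6,0,1],
  [0.2,0.3,1.6,0,1],
])

```text
clock: 5.45
eef_pos: [434.7, 332.4, 185.3]
tool_rot: [-3.141, -0.0, 2.963]
force: [-0.1, -0.1, -2.0]
width: 25.5
```

Emit:
play_rows([
  [0,0,0.2,0,1],
  [0,0,0.2,0,1],
  [0,0,0.2,0,1],
])

```text
clock: 5.75
eef_pos: [435.0, 332.6, 183.7]
tool_rot: [3.141, 0.0, 2.964]
force: [0.6, 0.5, -1.5]
width: 25.0
```

Emit:
play_rows([
  [0,0,0.2,0,1],
  [0,0,0.3,0,1],
  [0,0,0.3,0,1],
])

```text
clock: 6.05
eef_pos: [435.0, 332.7, 183.4]
tool_rot: [3.14, 0.001, 2.963]
force: [-4.7, -3.1, 19.8]
width: 24.9
```

Emit:
play_rows([
  [0,0,-0.2,0,1],
  [0,0,-0.2,0,0],
  [0,0,-0.2,0,0],
  [0,0,-0.2,0,0],
  [0,0,-0.2,0,0],
  [0,0,-0.2,0,0],
  [0,0,-0.2,0,0],
])

```text
clock: 6.75
eef_pos: [434.8, 332.5, 182.5]
tool_rot: [-3.141, -0.0, 2.964]
force: [-1.1, 0.2, -0.5]
width: 85.4
```

Emit:
play_rows([
  [0,0,-2,0,0],
  [0,0,-5,0,0],
  [0,0,-8,0,0],
  [0,0,-8,0,0],
  [0,0,-8,0,0],
  [0,0,-8,0,0],
])

```text
clock: 7.35
eef_pos: [434.1, 332.1, 261.6]
tool_rot: [-3.14, -0.001, 2.964]
force: [0.1, 0.2, -0.4]
width: 85.3
```

Run:
```python
from h import *
from cell import viewer
go((500,101,250,-.0))
r=wrist("w2")
s=viewer.get_image("scene")["img"][150:310,330:450,::-1]
S=cv2.resize(s,None,fx=2.4,fy=2.4,interpolation=cv2.INTER_CUBIC)
o=np.zeros((384,800,3),np.uint8);o[:,:288]=S;o[:,288:]=r["img"][:,:,::-1];cv2.imwrite("pics/hung.png",o)
```

```text
clk 7.35 tcp [434.1 332.1 261.6] rot [-3.140e+00 -1.000e-03  2.964e+00] F [ 0.1  0.2 -0.4] w 85.3 q [-0.76  0.46  0.07  1.78 -0.04  0.9   0.73]
  to (500, 101, 250, -0.0) row [-10.58 -21.57   1.18] -10.2
```

View pics/hung.png

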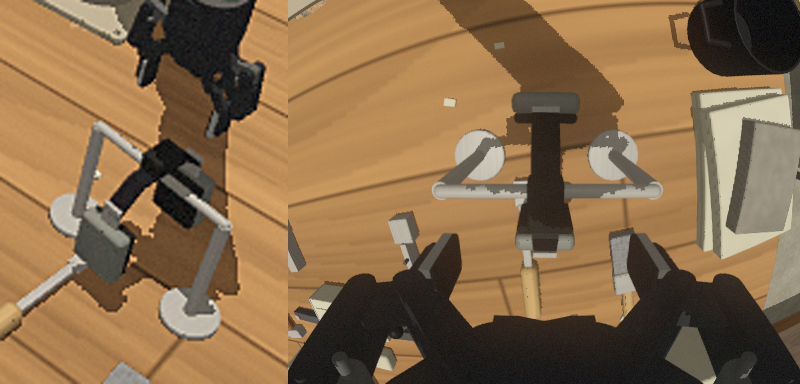

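The defenders hang over the rail near its middle and have been let go. The bar passes under the band with a cup either side, at about (545,190) in the wrist half. Next is the gauge, with its foot at about (502,101) and yaw about -0.045.

Emit:
play_rows([
  [-5,-10,0,-6,0],
  [-11,-21.5,0,-8,0],
  [-11,-21.5,3,-8,0],
  [-11,-21.5,8,-8,0],
  [-11,-21.5,13,-8,0],
  [-11,-21.5,16,-8,0],
  [-11,-21.5,16,-8,0],
  [-11,-21.5,16,-8,0],
])

```text
clock: 8.25
eef_pos: [501.9, 98.7, 98.5]
tool_rot: [-3.138, -0.009, 3.1]
force: [-0.8, 0.0, 0.1]
width: 85.4
```

Run:
```python
from h import *
r=wrist("w3")
go((502,101,70,-.045),(502,101,16,-.045))
cv2.imwrite("pics/w3b.png",cv2.resize(r["img"][:,:,::-1],(768,576)))
```

```text
clk 8.3 tcp [503.3 100.4 100.7] rot [-3.14  -0.005  3.102] F [-0.4  0.3  0.7] w 85.2 q [-0.27  0.66  0.03  2.02 -0.05  0.48  1.32]
  to (502, 101, 70, -0.045) row [0.12 0.05 3.07] 0.3
  to (502, 101, 16, -0.045) row [0.09 0.06 8.47] 0.3
```

View pics/w3b.png

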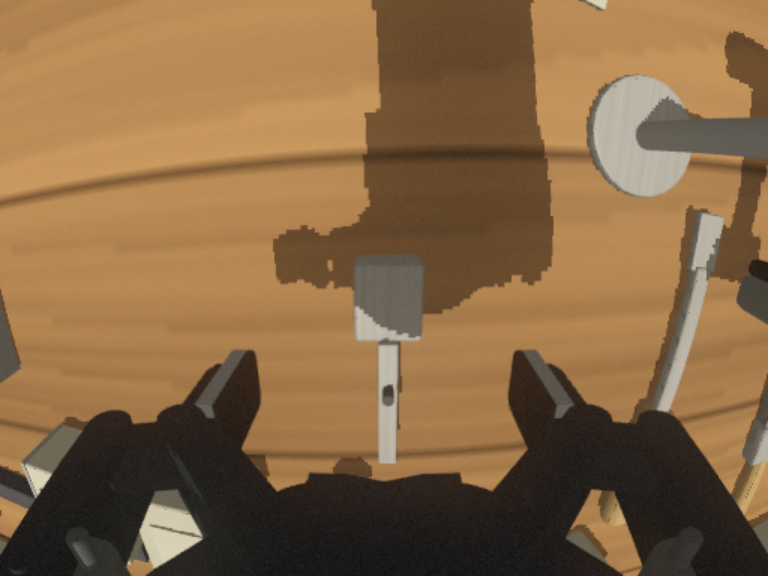

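The gauge is centred between the fingers and square to them, with its foot at (388,300) and pin at (388,394). I'll descend and grip.

Emit:
play_rows([
  [0.1,0.05,3,0.3,0],
  [0.1,0.05,6,0.3,0],
  [0.1,0.05,8.3,0.3,0],
  [0.1,0.05,8.3,0.3,0],
  [0.1,0.05,8.3,0.3,1],
  [0.1,0.05,8.3,0.3,1],
  [0.1,0.05,8.3,0.3,1],
  [0.1,0.05,8.3,0.3,1],
])

```text
clock: 9.1
eef_pos: [504.9, 102.1, 21.2]
tool_rot: [3.141, 0.002, 3.097]
force: [-0.5, -1.5, 7.9]
width: 32.6
```

Run:
```python
from h import *
r=wrist("w4")
for n,p in [("pin",(388/1.5,394/1.5))]:print(won(pickle.load(open("w3.pkl","rb")),p,41))
go((497.5,-59.3,17,-.111))
```

```text
[545.26336671  98.88497069  41.        ]
clk 9.15 tcp [504.9 102.1  21.2] rot [3.141e+00 2.000e-03 3.097e+00] F [-1.  -0.2  9.2] w 32.4 q [-0.27  0.8   0.02  2.04 -0.05  0.3   1.32]
  to (497.5, -59.3, 17, -0.111) row [  0.03 -16.16   0.41] 3.8
```

Emit:
play_rows([
  [0,0,-0.2,0,1],
  [0,-2,-0.2,0,1],
  [0,-5,-0.2,1,1],
  [0,-8,-0.2,2,1],
  [0,-11,-0.2,3,1],
  [0,-14,-0.2,3.8,1],
  [0.3,-15.8,-0.2,3.8,1],
  [0.3,-15.8,-0.2,3.8,1],
])

```text
clock: 9.95
eef_pos: [493.0, -59.6, 21.7]
tool_rot: [-3.139, -0.001, 3.026]
force: [-1.1, 0.0, -1.7]
width: 32.6
```

Run:
```python
from h import *
r=wrist("w5")
go((500.5,-57.5,18,-.111))
cv2.imwrite("pics/w5b.png",cv2.resize(r["img"][:,:,::-1],(768,576)))
```

```text
clk 10.0 tcp [493.6 -57.2  21.7] rot [-3.141e+00 -1.000e-03  3.028e+00] F [ 0.1  0.  -3.1] w 32.7 q [ 0.06  0.79 -0.01  2.09  0.02  0.26  1.49]
  to (500.5, -57.5, 18, -0.111) row [-0.69  0.05  0.37] -0.1
```

View pics/w5b.png

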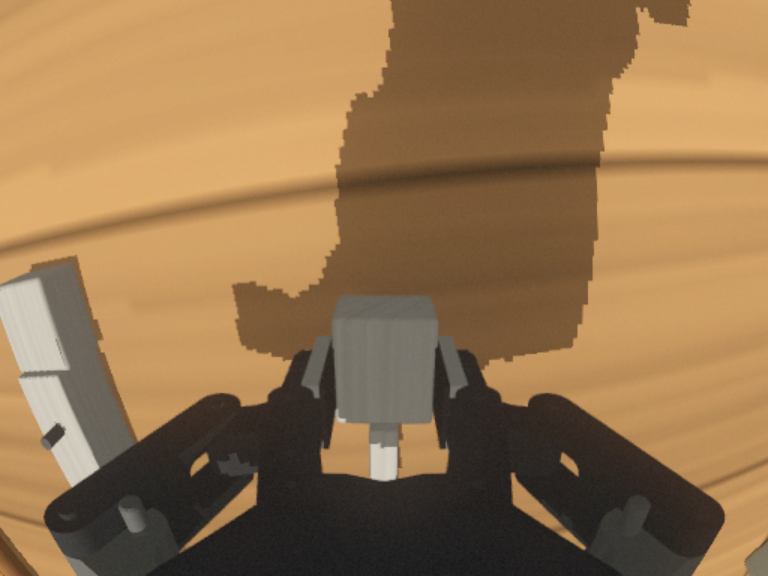

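The gauge is gripped square in the fingers, its foot's top face from about row 320 (rear) to 422 (front) and its blade centre at about column 384. The wide gauge is clear on the left. Now I compute the gauge's position in the tool.

Run:
```python
from h import *
r=pickle.load(open("w5.pkl","rb"))
p=r["state"]["eef_pos"];R=Rn.from_euler("xyz",r["state"]["tool_rot"])
for n,q,z in [("front",(385,423),25),("rear",(385,319),25),("rearbottom",(385,297),0),("L",(334,370),25),("R",(437,370),25),("blade",(384,460),30)]:
    w=won(r,(q[0]/1.5,q[1]/1.5),z); print(n,w.round(1),"tool",R.inv().apply(w-p).round(1))
```

```text
front [511.6 -61.1  25. ] tool [-18.7   0.6  -3.3]
rear [472.9 -56.7  25. ] tool [20.2  0.6 -3.3]
rearbottom [474.4 -56.8   0. ] tool [18.8  0.6 21.7]
L [488.9 -75.2  25. ] tool [  2.2 -16.   -3.3]
R [492.8 -42.   25. ] tool [ 2.2 17.5 -3.4]
blade [524.2 -63.   30. ] tool [-31.4   0.2  -8.4]
```

Emit:
play_rows([
  [0,-0.2,0.1,0,1],
  [-1,-0.2,0.1,0,1],
  [-2,-0.2,0.1,0,1],
  [-3,-0.2,0.1,0,1],
  [-4,-0.2,0.1,0,1],
  [-4.5,-0.2,0.1,0,1],
  [-4.5,-0.2,0.1,0,1],
])

```text
clock: 10.7
eef_pos: [537.4, -60.8, 21.2]
tool_rot: [3.141, -0.003, 3.034]
force: [-5.9, -0.7, 8.9]
width: 32.4
```

Run:
```python
from h import *
np.set_printoptions(suppress=True)
for i in range(3): go((567.9,-68,21,-.111))
from cell import viewer
d={n:viewer.get_image(n) for n in("scene","top")};pickle.dump(d,open("d1.pkl","wb"))
go((567.9,-68,21,-.111))
```

```text
clk 10.7 tcp [537.4 -60.8  21.2] rot [ 3.141 -0.003  3.034] F [-5.9 -0.7  8.9] w 32.4 q [ 0.07  0.82 -0.01  1.97  0.02  0.36  1.5 ]
  to (567.9, -68, 21, -0.111) row [-3.11 -0.39  0.01] 0.2
clk 10.7 tcp [537.4 -60.8  21.2] rot [ 3.141 -0.003  3.034] F [-5.9 -0.7  8.9] w 32.4 q [ 0.07  0.82 -0.01  1.97  0.02  0.36  1.5 ]
  to (567.9, -68, 21, -0.111) row [-3.11 -0.39  0.01] 0.2
clk 10.7 tcp [537.4 -60.8  21.2] rot [ 3.141 -0.003  3.034] F [-5.9 -0.7  8.9] w 32.4 q [ 0.07  0.82 -0.01  1.97  0.02  0.36  1.5 ]
  to (567.9, -68, 21, -0.111) row [-3.11 -0.39  0.01] 0.2
clk 10.8 tcp [537.4 -60.8  21.2] rot [ 3.141 -0.003  3.034] F [-4.9 -0.2  8.2] w 32.2 q [ 0.07  0.82 -0.01  1.97  0.02  0.36  1.5 ]
  to (567.9, -68, 21, -0.111) row [-3.11 -0.39  0.01] 0.2
```

Emit:
play_rows([
  [0,-0.1,-0.05,0,1],
  [-0.8,-0.2,-0.05,0,1],
  [-1.6,-0.3,-0.05,0.2,1],
  [-2.4,-0.3,-0.05,0.2,1],
  [-2.8,-0.3,-0.05,0.2,1],
  [-2.8,-0.3,-0.05,0.2,1],
])

```text
clock: 11.4
eef_pos: [567.3, -68.4, 21.3]
tool_rot: [3.141, 0.001, 3.029]
force: [-2.6, 1.1, 3.7]
width: 32.7
```

Run:
```python
from h import *
from cell import viewer
go((567.9,-68,21,-.111))
d={n:viewer.get_image(n) for n in("scene","top")};pickle.dump(d,open("d2.pkl","wb"))
s=d["scene"]["img"][170:260,190:320,::-1]
t=d["top"]["img"][150:250,200:320,::-1]
S=cv2.resize(s,None,fx=3,fy=3,interpolation=cv2.INTER_CUBIC);T=cv2.resize(t,None,fx=3,fy=3,interpolation=cv2.INTER_CUBIC)
o=np.zeros((300,750,3),np.uint8);o[:270,:390]=S;o[:,390:]=T;cv2.imwrite("pics/ins.png",o)
r=wrist("w6")
```

```text
clk 11.4 tcp [567.3 -68.4  21.3] rot [3.141e+00 1.000e-03 3.029e+00] F [-2.6  1.1  3.7] w 32.7 q [ 0.08  0.84 -0.01  1.89  0.02  0.41  1.51]
  to (567.9, -68, 21, -0.111) row [-0.05  0.05  0.03] -0.1
```

Emit:
play_rows([
  [0,0,0,0,0],
  [0,0,0,0,0],
  [0,0,0,0,0],
  [0,0,0,0,0],
  [0,0,-3,0,0],
  [1,0,-7,0,0],
  [2,0,-12,0,0],
  [2,0,-12,0,0],
])

```text
clock: 12.35
eef_pos: [548.8, -66.8, 146.6]
tool_rot: [3.141, 0.009, 3.028]
force: [1.0, -0.0, -0.5]
width: 85.5
```

Emit:
play_rows([
  [0,0,0,0,0],
  [0,0,0,0,0],
])

```text
clock: 12.55
eef_pos: [545.7, -66.4, 140.4]
tool_rot: [-3.142, -0.001, 3.028]
force: [0.2, -0.3, -0.4]
width: 85.3
```

Run:
```python
from h import *
from cell import viewer
go((567.9,-68,21,-.111))
r=wrist("w7")
d={n:viewer.get_image(n) for n in("scene","top")};pickle.dump(d,open("d3.pkl","wb"))
W=cv2.resize(r["img"][170:,100:400,::-1],None,fx=2.6,fy=2.6,interpolation=cv2.INTER_CUBIC)
print(W.shape);cv2.imwrite("pics/w7b.png",W)
```

```text
clk 12.55 tcp [545.7 -66.4 140.4] rot [-3.142e+00 -1.000e-03  3.028e+00] F [ 0.2 -0.3 -0.4] w 85.3 q [ 0.08  0.62 -0.02  1.89  0.02  0.62  1.51]
  to (567.9, -68, 21, -0.111) row [-2.23  0.09 11.93] -0.1
(556, 780, 3)
```

View pics/w7b.png

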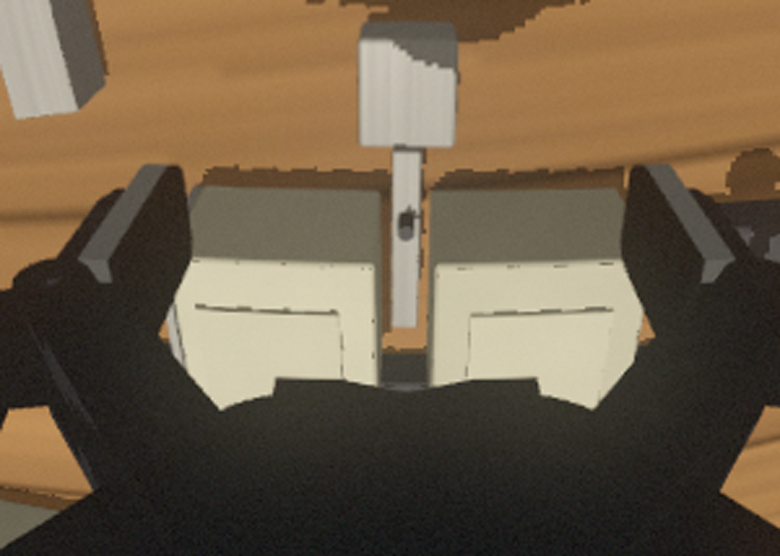

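The wrist crop shows the blade inside the gap between the stones, with the pin top at about (405,232). The stones' front top edges are at row ~263, with gap corners at (376,264) and (437,263). The foot is square, and the tip is at (403,327).

Run:
```python
from h import *
r=pickle.load(open("w7.pkl","rb"))
W=lambda p,z:won(r,(p[0]/2.6+100,p[1]/2.6+170),z)
c={n:W(p,z) for n,p,z in [("pintop",(405,232),41),("pinbase",(408,215),30),("fc",(437,263),60),("sc",(376,264),60),("fl",(618,263),60),("sl",(193,261),60),("fbot",(431,188),0),("sbot",(380,188),0),("flb",(617,191),0),("slb",(205,189),0),("tip",(403,327),30),("bl",(408,150),30),("footR",(408,145),25)]}
for n in c: print(n,c[n].round(1))
print("yaw jig top",(c["fl"]-c["sl"])[:2],-np.arctan2(*(c["fl"]-c["sl"])[:2]),"bot",-np.arctan2(*(c["flb"]-c["slb"])[:2]))
v=(c["tip"]-c["bl"])[:2];print("yaw gauge",np.arctan2(v[1],v[0]))
a=-.111;x=np.array([np.cos(a),np.sin(a),0])
f=np.mean([c[k]@x for k in("fc","sc","fl","sl")]);fb=np.mean([c[k]@x for k in("fbot","sbot","flb","slb")])
print("pin jx vs top/bottom edges",c["pintop"]@x-f,c["pintop"]@x-fb,"base",c["pinbase"]@x-f,c["pinbase"]@x-fb,"tip-50",c["tip"]@x-50-f,c["tip"]@x-50-fb)
y=np.array([-np.sin(a),np.cos(a),0]);print("jy: pin",c["pintop"]@y-c["fc"]@y+5,"sc",c["sc"]@y-c["fc"]@y+5,c["sbot"]@y-c["fbot"]@y)
```

```text
pintop [611.3 -73.6  41. ]
pinbase [610.9 -72.5  30. ]
fc [613.  -63.5  60. ]
sc [611.1 -83.1  60. ]
fl [622.   -3.7  60. ]
sl [ 605.2 -143.6   60. ]
fbot [616.6 -63.9   0. ]
sbot [614.3 -83.9   0. ]
flb [628.3  11.    0. ]
slb [ 608.2 -154.5    0. ]
tip [661.1 -80.1  30. ]
bl [585.4 -69.6  30. ]
footR [585.7 -69.7  25. ]
yaw jig top [ 16.88313272 139.85045121] -0.12014136680839763 bot -0.12085630208016139
yaw gauge -0.13726926161698935
pin jx vs top/bottom edges -1.5047783525704972 -5.4269135642467745 base -2.054931181429197 -5.977066393105474 tip-50 -1.3193928250847193 -5.241528036760997
jy: pin -5.295809128165599 sc -14.667702208548292 -20.086629947980345
```

Emit:
play_rows([
  [0,-4,0,0,1],
  [-3,-8,0,0,1],
  [-7,-12.5,0,0.5,1],
  [-10.7,-12.5,0,0.5,1],
  [-10.7,-12.5,0,0.5,1],
  [-10.7,-12.5,3,0.5,1],
  [-10.7,-12.5,6,0.5,1],
  [-10.7,-12.5,6,0.5,1],
])

```text
clock: 13.5
eef_pos: [634.1, -200.8, 75.7]
tool_rot: [3.139, -0.011, 3.02]
force: [-1.2, 0.2, -0.1]
width: -0.3
```

Run:
```python
from h import *
from cell import viewer
go((637,-203,28,-.118))
d={n:viewer.get_image(n) for n in("scene","top")};pickle.dump(d,open("d4.pkl","wb"))
s=d["scene"]["img"][180:255,190:290,::-1]
t=d["top"]["img"][145:235,215:305,::-1]
S=cv2.resize(s,None,fx=4,fy=4,interpolation=cv2.INTER_CUBIC);T=cv2.resize(t,None,fx=4.4,fy=4.4,interpolation=cv2.INTER_CUBIC)
o=np.zeros((396,800,3),np.uint8);o[:300,:400]=S;o[:,400:796]=T;cv2.imwrite("pics/ins2.png",o)
```

```text
clk 13.5 tcp [ 634.1 -200.8   75.7] rot [ 3.139 -0.011  3.02 ] F [-1.2  0.2 -0.1] w -0.3 q [ 0.28  0.85 -0.03  1.58  0.03  0.72  1.69]
  to (637, -203, 28, -0.118) row [-0.37 -0.19  4.76] -0.2
```

View pics/ins2.png

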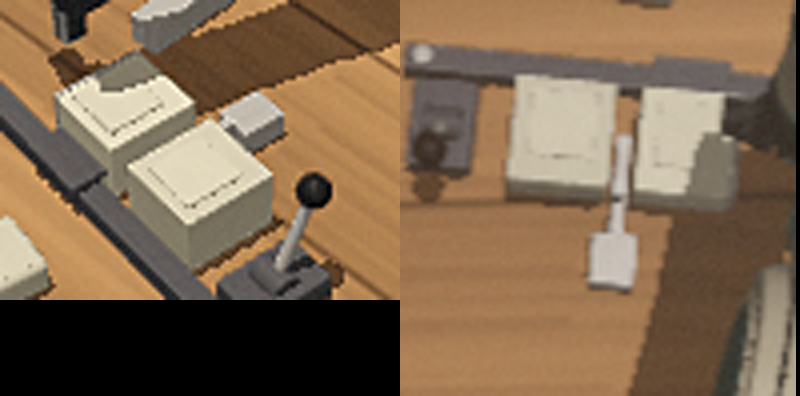

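In the top-view half the blade is in the gap, with the pin at about (617,199), tip (625,136) and foot at (590-637, 234-290). The fixed stone's front top edge runs (509,182)-(614,190).

Run:
```python
from h import *
t=pickle.load(open("d4.pkl","rb"))["top"]
W=lambda p,z:on(t,((p[0]-400)/4.4+214.6,p[1]/4.4+144.6),z)
a=-.118;x=np.array([np.cos(a),np.sin(a),0]);o=None
def m(l):
    return np.mean([W(p,z)@x for p,z in l])
f=m([((509,182),60),((614,190),60),((636,192),60)]);fb=m([((508,197),0),((612,204),0),((636,205),0)])
print("front top/bot",f,fb)
print("pin",m([((617,199),41)]),"tip-50",m([((625,136),30)])-50,"foot rear+65",m([((590,286),25),((630,290),25)])+65,"foot front+25",m([((593,235),25),((637,236),25)])+25)
```

```text
front top/bot 613.8970684397624 614.5403063630648
pin 611.3807788130358 tip-50 612.2918844149306 foot rear+65 611.4771647859543 foot front+25 611.4603342463884
```

The pin measures about 2.5 mm short of the front plane in both views, which is inside ±6 mm. I'll go on to the sliding stone.

Emit:
play_rows([
  [-0.3,0,2.5,0,1],
  [-0.3,0,4.6,0,1],
  [-0.3,0,4.6,0,1],
  [-0.3,1,4.6,0,1],
  [-0.3,1.5,4.6,0,1],
  [-0.3,1.5,4.6,0,1],
])

```text
clock: 14.2
eef_pos: [644.8, -186.1, 36.8]
tool_rot: [3.14, 0.003, 3.022]
force: [0.5, 0.3, 0.2]
width: 0.0
```

Run:
```python
from h import *
o=np.array([612.5,-69.]);a=-.118
go(*[tuple(o+40*np.array([np.cos(a),np.sin(a)])+j*np.array([-np.sin(a),np.cos(a)]))+(29,a) for j in(-106,-94.5)])
```

```text
clk 14.2 tcp [ 644.8 -186.1   36.8] rot [3.140e+00 3.000e-03 3.022e+00] F [0.5 0.3 0.2] w 0.0 q [ 0.25  0.91 -0.02  1.59  0.03  0.64  1.67]
  to (np.float64(639.7428496765269), np.float64(-178.97193797283995), 29, -0.118) row [0.58 0.64 0.78] -0.1
  to (np.float64(641.096702723568), np.float64(-167.55190811617945), 29, -0.118) row [0.59 1.79 0.78] -0.1
```

Emit:
play_rows([
  [0.4,0,0.7,0,1],
  [0.4,0.4,0.7,0,1],
  [0.4,0.7,0.7,0,1],
  [0.4,0.9,0.7,0,1],
  [0.4,1.1,0.7,0,1],
  [0.4,1.1,0.7,0,1],
])

```text
clock: 14.8
eef_pos: [640.2, -177.3, 28.3]
tool_rot: [-3.141, -0.001, 3.019]
force: [-3.4, -3.7, 3.3]
width: 0.3
```

Emit:
play_rows([
  [0,0.2,0,0,1],
  [0,0.4,0,0,1],
  [0,0.6,0,0,1],
  [0,0.6,0,0,1],
  [0,0.6,0,0,1],
])

```text
clock: 15.3
eef_pos: [640.8, -172.9, 28.4]
tool_rot: [-3.139, -0.0, 3.018]
force: [-2.9, -6.3, 4.2]
width: -0.0
```

Emit:
play_rows([
  [0,0.2,0,0,1],
  [0,0.3,0,0,1],
  [0,0.3,0,0,1],
  [0,0.3,0,0,1],
])

```text
clock: 15.7
eef_pos: [641.2, -172.2, 28.8]
tool_rot: [-3.137, 0.001, 3.017]
force: [-3.4, -9.6, 5.0]
width: 0.0
```

Emit:
play_rows([
  [0,0.2,0,0,1],
  [0,0.4,0,0,1],
  [0,0.4,0,0,1],
  [0,0.4,0,0,1],
])

```text
clock: 16.1
eef_pos: [641.7, -171.1, 29.3]
tool_rot: [-3.134, 0.002, 3.015]
force: [-4.5, -14.0, 6.8]
width: -0.0
```

Emit:
play_rows([
  [0,0.2,0,0,1],
  [0,0.3,0,0,1],
  [0,0.3,0,0,1],
  [0,0.3,0,0,1],
])

```text
clock: 16.5
eef_pos: [641.9, -170.5, 29.7]
tool_rot: [-3.131, 0.002, 3.014]
force: [-4.1, -17.6, 7.2]
width: -0.6
```

```bash
cat >> h.py <<'E'
def gap(im,o=(612.8,-69.),a=-.118,names=("top","scene")):
    "gap width from grey profiles across the gap at z=60"
    x=np.array([np.cos(a),np.sin(a)]);y=np.array([-np.sin(a),np.cos(a)])
    for n in names:
        c=im[n];g=cv2.cvtColor(c["img"],cv2.COLOR_RGB2GRAY).astype(np.float32)
        for jx in(10,30,65,72):
            js=np.arange(-32,18,2.0)
            q=np.array([proj(c,np.r_[np.array(o)+jx*x+j*y,60.]) for j in js],np.float32)
            v=cv2.remap(g,q[:,:1],q[:,1:],cv2.INTER_LINEAR).ravel()
            print(n,jx," ".join(f"{int(j)}:{int(k)}" for j,k in zip(js,v)))
E
python3 - <<'E'
from h import *
from cell import viewer
d={n:viewer.get_image(n) for n in("scene","top")};pickle.dump(d,open("d5.pkl","wb"))
print("before");gap(pickle.load(open("d4.pkl","rb")));print("after");gap(d)
E
```

```text
before
top 10 -32:201 -30:201 -28:200 -26:199 -24:200 -22:199 -20:198 -18:199 -16:184 -14:159 -12:110 -10:100 -8:152 -6:176 -4:189 -2:181 0:162 2:132 4:150 6:171 8:187 10:192 12:191 14:191 16:191
top 30 -32:197 -30:192 -28:188 -26:190 -24:194 -22:200 -20:201 -18:194 -16:174 -14:134 -12:102 -10:136 -8:164 -6:184 -4:190 -2:187 0:168 2:144 4:122 6:154 8:178 10:190 12:192 14:191 16:187
top 65 -32:198 -30:193 -28:191 -26:191 -24:195 -22:199 -20:199 -18:189 -16:169 -14:143 -12:122 -10:123 -8:124 -6:128 -4:131 -2:133 0:131 2:133 4:139 6:161 8:178 10:189 12:190 14:189 16:185
top 72 -32:198 -30:198 -28:198 -26:199 -24:200 -22:200 -20:200 -18:194 -16:173 -14:127 -12:72 -10:67 -8:65 -6:65 -4:65 -2:64 0:65 2:82 4:121 6:152 8:178 10:188 12:192 14:191 16:190
scene 10 -32:227 -30:227 -28:225 -26:227 -24:226 -22:226 -20:229 -18:230 -16:230 -14:207 -12:156 -10:120 -8:102 -6:89 -4:71 -2:57 0:72 2:102 4:132 6:157 8:199 10:220 12:216 14:213 16:212
scene 30 -32:220 -30:212 -28:188 -26:190 -24:207 -22:220 -20:222 -18:225 -16:223 -14:196 -12:144 -10:122 -8:116 -6:116 -4:117 -2:118 0:117 2:114 4:110 6:139 8
[... 1235 characters left out ...]
150 -18:213 -16:234 -14:232 -12:229 -10:230 -8:233 -6:230 -4:199 -2:141 0:104 2:83 4:65 6:104 8:184 10:228 12:222 14:217 16:216
scene 30 -32:119 -30:118 -28:117 -26:113 -24:107 -22:112 -20:155 -18:178 -16:190 -14:214 -12:223 -10:225 -8:230 -6:226 -4:190 -2:141 0:117 2:110 4:107 6:137 8:195 10:228 12:217 14:210 16:211
scene 65 -32:216 -30:215 -28:216 -26:217 -24:219 -22:221 -20:222 -18:195 -16:185 -14:216 -12:220 -10:221 -8:223 -6:219 -4:201 -2:153 0:119 2:109 4:112 6:126 8:180 10:214 12:214 14:212 16:212
scene 72 -32:195 -30:196 -28:196 -26:198 -24:200 -22:204 -20:201 -18:192 -16:200 -14:220 -12:221 -10:223 -8:226 -6:222 -4:202 -2:149 0:116 2:108 4:106 6:113 8:161 10:198 12:215 14:213 16:212
```

The gap's sliding edge moved from about -14 to -4.3 mm, so the gap is now ~9.5-10 mm and there's no dark space beside the blade: it is nipped. I'll back off, rise and go to the lever.

Emit:
play_rows([
  [0,-1.5,0,0,1],
  [0,-3,0,0,1],
  [0,-3,0,0,1],
  [0,-3,-5,0,1],
  [0,-3,-10,0,1],
  [0,-3,-14,0,1],
  [0,-3,-14,0,1],
  [0,-3,-14,0,1],
])

```text
clock: 17.4
eef_pos: [639.7, -189.2, 168.9]
tool_rot: [3.14, 0.002, 3.021]
force: [-0.9, 0.2, 0.3]
width: 0.1
```

Run:
```python
from h import *
go((582,70.6,165,-.118),(582,70.6,90,-.118))
```

```text
clk 17.4 tcp [ 639.7 -189.2  168.9] rot [3.140e+00 2.000e-03 3.021e+00] F [-0.9  0.2  0.3] w 0.1 q [ 0.26  0.73 -0.03  1.54  0.02  0.87  1.68]
  to (582, 70.6, 165, -0.118) row [ 8.85 25.09  0.4 ] -0.2
  to (582, 70.6, 90, -0.118) row [ 8.87 25.08  7.9 ] -0.2
```

Emit:
play_rows([
  [8.8,4,0,0,1],
  [8.8,9,0,0,1],
  [8.8,14,0,0,1],
  [8.8,19,0,0,1],
  [8.8,25.1,0,0,1],
  [8.8,25.1,0,0,1],
  [8.8,25.1,3,0,1],
  [8.8,25.1,3,0,1],
])

```text
clock: 18.2
eef_pos: [577.9, 71.3, 133.5]
tool_rot: [-3.14, -0.01, 3.024]
force: [-0.5, -0.4, -0.5]
width: -0.1
```

Run:
```python
from h import *
from cell import viewer
go((582,70.6,90,-.118),(640,65,90,-.118))
d={n:viewer.get_image(n) for n in("scene","top")};pickle.dump(d,open("d6.pkl","wb"))
# ball by two views: dark blob near its expected projection
for n,c in d.items():
    q=proj(c,(635.6,64.3,92.)).round().astype(int);im=c["img"];w=14
    g=im[q[1]-w:q[1]+w,q[0]-w:q[0]+w].max(2);k,l,st,ce=cv2.connectedComponentsWithStats((g<45).astype(np.uint8))
    print(n,q,[(tuple((ce[i]+q-w).round(1)),st[i,4]) for i in range(1,k)])
```

```text
clk 18.2 tcp [577.9  71.3 133.5] rot [-3.14  -0.01   3.024] F [-0.5 -0.4 -0.5] w -0.1 q [-0.17  0.67 -0.01  1.8   0.    0.68  1.28]
  to (582, 70.6, 90, -0.118) row [-0.45 -0.01  4.34] 0.0
  to (640, 65, 90, -0.118) row [-6.28  0.12  4.28] 0.0
scene [270 227] [((np.float64(268.2), np.float64(227.7)), np.int32(50))]
top [221 179] []
```

Emit:
play_rows([
  [-0.2,0,2.5,0,1],
  [-0.2,0,4.4,0,1],
  [-0.2,0,4.4,0,1],
  [-1.5,0,4.4,0,1],
  [-2.5,0,4.4,0,1],
  [-3.5,0,4.4,0,1],
  [-4.5,0,4.4,0,1],
  [-5.5,0,4.4,0,1],
])

```text
clock: 19.1
eef_pos: [637.3, 62.3, 94.5]
tool_rot: [3.141, -0.0, 3.019]
force: [-1.4, -0.5, 0.9]
width: -0.3
```

Emit:
play_rows([
  [-1,0,0,0,1],
  [-2,0,0,0,1],
  [-3,0,0,0,1],
  [-4,0,0,0,1],
  [-4.5,0,0,0,1],
  [-4.5,0,0,0,1],
])

```text
clock: 19.7
eef_pos: [682.3, 56.7, 93.8]
tool_rot: [-3.142, 0.001, 3.019]
force: [-0.2, -0.4, 0.2]
width: 0.0
```

Run:
```python
from h import *
from cell import viewer
o=np.array([612.8,-69.]);a=-.118
go(tuple(o+62*np.array([np.cos(a),np.sin(a)])+135*np.array([-np.sin(a),np.cos(a)]))+(90,a))
```

```text
clk 19.7 tcp [682.3  56.7  93.8] rot [-3.142e+00  1.000e-03  3.019e+00] F [-0.2 -0.4  0.2] w 0.0 q [-0.12  0.84 -0.01  1.53  0.01  0.77  1.32]
  to (np.float64(690.2619141272614), np.float64(57.762186237618906), 90, -0.118) row [-0.78  0.21  0.38] -0.3
```

Emit:
play_rows([
  [-0.4,0,0,0,1],
  [-0.8,0,0,0,1],
  [-1.2,0,0,0,1],
  [-1.2,0,0,0,1],
])

```text
clock: 20.1
eef_pos: [688.8, 56.2, 93.5]
tool_rot: [-3.141, -0.01, 3.02]
force: [-10.5, 0.7, 5.4]
width: -0.3
```

Contact with the stop: 10 N at TCP jig x of about 60 mm. I'll retreat, rise and check.

Emit:
play_rows([
  [2,0,0,0,1],
  [5,0,0,0,1],
  [8,0,0,0,1],
  [8,0,-5,0,1],
  [12,5,-10,0,1],
  [16,10,-12,0,1],
  [18,15,-12,0,1],
  [18,19,-12,0,1],
])

```text
clock: 20.9
eef_pos: [542.4, 233.3, 212.5]
tool_rot: [3.14, 0.002, 3.018]
force: [0.9, 1.1, -0.8]
width: 0.3
```

Run:
```python
from h import *
from cell import viewer
go((550,80,200,-.118))
d={n:viewer.get_image(n) for n in("scene","top")};pickle.dump(d,open("d7.pkl","wb"))
gap(d)
for n,c in d.items(): print(n,"ball exp",proj(c,(628.7+82.4,65.1-9.8,92.)).round(1))
s=d["scene"]["img"][175:265,185:315,::-1];s2=d["scene"]["img"][180:300,340:450,::-1]
t=d["top"]["img"][145:265,85:305,::-1]
S=cv2.resize(s,None,fx=3,fy=3,interpolation=cv2.INTER_CUBIC);S2=cv2.resize(s2,None,fx=2,fy=2);T=cv2.resize(t[5:80,125:],None,fx=4.2,fy=4.2,interpolation=cv2.INTER_CUBIC);
o=np.zeros((600,800,3),np.uint8);o[:270,:390]=S;o[:240,400:620]=S2;o[280:280+T.shape[0],:T.shape[1]]=T
T2=t[70:120,:100];T2=cv2.resize(T2,None,fx=3.5,fy=3.5);o[300:300+T2.shape[0],420:420+T2.shape[1]]=T2
cv2.imwrite("pics/fin.png",o)
```

```text
clk 20.9 tcp [542.4 233.3 212.5] rot [3.140e+00 2.000e-03 3.018e+00] F [ 0.9  1.1 -0.8] w 0.3 q [-0.46  0.57  0.01  1.72 -0.01  0.84  1.  ]
  to (550, 80, 200, -0.118) row [ -2.63 -15.12   1.24] -0.3
top 10 -32:200 -30:201 -28:201 -26:201 -24:200 -22:200 -20:200 -18:200 -16:199 -14:199 -12:199 -10:198 -8:197 -6:191 -4:186 -2:186 0:189 2:194 4:194 6:194 8:193 10:191 12:190 14:190 16:190
top 30 -32:199 -30:198 -28:197 -26:198 -24:198 -22:197 -20:187 -18:182 -16:185 -14:193 -12:200 -10:201 -8:190 -6:170 -4:164 -2:166 0:182 2:181 4:171 6:175 8:181 10:190 12:192 14:192 16:187
top 65 -32:197 -30:197 -28:197 -26:197 -24:198 -22:197 -20:194 -18:192 -16:192 -14:195 -12:198 -10:200 -8:189 -6:171 -4:144 -2:129 0:134 2:135 4:139 6:161 8:178 10:188 12:190 14:190 16:185
top 72 -32:198 -30:198 -28:198 -26:198 -24:199 -22:200 -20:200 -18:199 -16:198 -14:198 -12:197 -10:199 -8:192 -6:169 -4:121 -2:67 0:68 2:84 4:120 6:150 8:177 10:186 12:190 14:191 16:190
scene 10 -32:222 -30:223 -28:222 -26:223 -24:223 -22:223 -20:224 -18:223 -16:222 -14:221 -12:222 -10:224 -8:227 -6:224 -4:193 -2:142 0:120 2:115 4:118 6:150 8:198 10:221 12:215 14:212 16:212
scene 30 -32:215 -30:215 -28:216 -26:217 -24:217 -22:213 -20:195 -18:175 -16:182 -14:210 -12:223 -10:225 -8:229 -6:225 -4:188 -2:138 0:114 2:108 4:105 6:136 8:195 10:226 12:216 14:210 16:211
scene 65 -32:215 -30:215 -28:216 -26:217 -24:218 -22:220 -20:222 -18:195 -16:185 -14:216 -12:220 -10:221 -8:223 -6:217 -4:197 -2:151 0:118 2:108 4:111 6:125 8:179 10:213 12:213 14:211 16:212
scene 72 -32:194 -30:196 -28:195 -26:196 -24:200 -22:204 -20:201 -18:191 -16:200 -14:221 -12:220 -10:221 -8:224 -6:220 -4:201 -2:148 0:118 2:111 4:105 6:109 8:158 10:196 12:213 14:211 16:211
scene ball exp [248.5 239.9]
top ball exp [223.7 155.8]
```

View pics/fin.png

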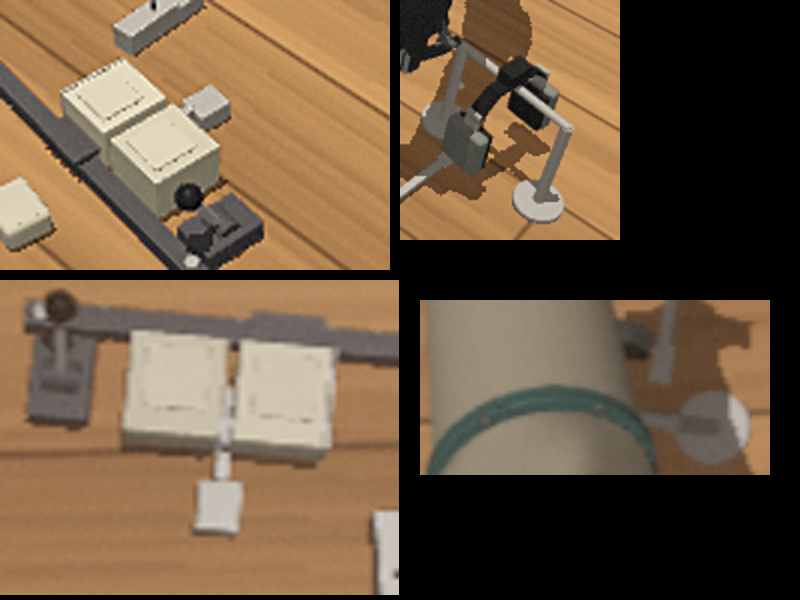

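The ball is at (60,304) in the top half, which matches the fully-over position. The stones are closed on the blade and the defenders still hang on the rail. One last depth and squareness check, then I hand in.

Run:
```python
from h import *
t=pickle.load(open("d7.pkl","rb"))["top"]
W=lambda p,z:on(t,(p[0]/4.2+209.6,(p[1]-280)/4.2+149.6),z)
a=-.118;x=np.array([np.cos(a),np.sin(a),0])
m=lambda l:np.mean([W(p,z)@x for p,z in l])
f=m([((122,434),60),((226,440),60),((236,441),60),((328,449),60)])
print("front",f,"foot front+25",m([((198,481),25),((242,483),25)])+25,"rear+65",m([((195,531),25),((237,534),25)])+65)
v=W((228,380),30)-W((222,470),30);print("blade yaw",np.arctan2(v[1],v[0]))
s=(W((198,481),25)+W((242,483),25)-W((195,531),25)-W((237,534),25));print("foot yaw",np.arctan2(s[1],s[0]))
```

```text
front 613.9779678246089 foot front+25 612.4368071741942 rear+65 612.1938033061388
blade yaw -0.0958980153366971
foot yaw -0.10810190799496869
```

Depth is -1.6 mm, and the gauge is square to within about 0.02 rad.

```bash
python3 -c "
from cell import order
print(order.finish_job())"
```

```text
the job is handed in; nothing more can be done
None
```

I did all four steps in order and handed the job in at about 21 s on the robot's clock; no verdict was reported.

My last checks, all measured from the camera images, showed:
- **Ear defenders:** they hang by the headband near the middle of the rail, let go. The last scene picture shows them still in place.
- **Gauge:** the pin is about 1.6 mm short of the stones' front faces. Before the stone was pushed up, the top and wrist views had put it 2–3 mm short. It is square to the jig within about 0.02 rad.
- **Sliding stone:** the gap measures about 9.5–10 mm with no dark space beside the blade, so the blade is nipped.
- **Lever:** the ball is within about 1 pixel of its fully-over position in both views.
- **Tool:** it stood clear when I handed in, with only about 1 N of sensor noise.

- **Disagreement:** in the wrist view, the pin depth measured from the stones' top edges and from their bottom edges differed by about 4 mm. I took the value at the pin's height, and the top view agreed with it.
- **Slip:** one early move in free air went the wrong way on y. I corrected it and nothing was touched.
- **Gauge lift:** partway through the slide across the bench, the wrist carried nearly the gauge's full weight, so it may have lifted by about 0.5 mm. I lowered it before going into the gap.
- **Not measured:** I did not re-measure the wide gauge, tools or offcuts at the end. The tool was never planned to come near them.

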